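# Pack the casting kit back into its caddy

## Task

Pack the three pieces of the casting kit into the caddy: draw the long wedge out from under the tilted stone slab without lifting the slab, so that it comes down level, and lay the wedge flat in the rectangular trough; stand the tall steel ring over the post; stand the round-based former in the round cup. The short ring, the square-based former and the short wedge look alike but are not part of the kit: leave them where they are.

Things in the scene. Friction and masses are not known exactly. Their poses are not given: they have to be found in the camera images.
- wedge_long: Long dark grey rubber wedge, 110 long (x) x 30 wide (y), 0.09 kg: 36 high at its thick end (-x) falling evenly to 3 at its thin end (+x), sides upright. Lies on the table, thin end pushed 60 mm under the slab's near edge; the thick 50 mm stick out towards the robot, to be gripped by the sides. Pulls out along its -x against a few N. Origin: mid length and width, on its underside; z up.
- slab (a joint): Tilt of the heavy pale stone slab (165 deep x 150 wide x 18 thick, 1.2 kg), hinged along its far edge to a fixed bar, in rad: 0 level (underside 7, top 25 mm above the table); about 0.08 at the start, propped by the long wedge (near edge: underside 21, top 39 mm up). Falls to 0 by its weight once the wedge is out; lifted beyond 0.13 is too far.
- ring_tall: Tall steel casting ring (open tube standing upright), outside diameter 50, bore 40, height 55, about 0.16 kg. Origin: centre of its underside, z up along the tube. Stands on the table.
- former_round: Sprue former: ROUND dark grey rubber base disc of diameter 52, 12 thick, with an upright metal stalk of diameter 22 in the middle, from 12 up to 42 high; about 0.06 kg. Grip it by the stalk. Origin: centre of its underside, z up.
- insert_post: White caddy insert (fixed), 90 (x) x 140 (y), a flat plate 4 thick with a steel post of diameter 20 standing 22 high in its middle. The place of the tall ring, which stands over the post. Origin: centre of its underside, z up; the plate's upper face is at z = 4 mm in its frame, 8 mm above the table.
- insert_cup: White caddy insert (fixed), 90 (x) x 140 (y), a flat plate 4 thick with a round steel rim in its middle: inside diameter 76, outside 84, standing 8 high. The place of the round former, which stands inside the rim. Origin: centre of its underside, z up; floor at z = 4 mm in its frame, 8 mm above the table; rim top 16 mm above the table.
- insert_trough: Caddy insert (fixed): rectangular steel-walled trough, white floor, 90 (x) x 140 (y) outside, 80 x 130 inside, long way along its y; place of the long wedge, either way round. Origin: centre of its underside; inner floor at z = 5 mm in its frame, 9 mm above the table; wall tops 16 mm up. The three inserts lie 92 mm apart along their x, in any order, in a grey fixed caddy (290 x 154, rim 18 up).
- ring_short: Short steel ring, a look-alike that stays where it is: outside diameter 50, bore 40, height 26. Origin: centre of its underside.
- former_square: Sprue former with a SQUARE grey rubber base 46 x 46 x 12 and the same metal stalk (diameter 22, 42 high in all), a look-alike that stays where it is. Origin: centre of its underside.
- wedge_short: Short dark grey rubber wedge lying free on the table, a look-alike that stays where it is: 66 long, 30 wide, 22 high at the thick end (-x), 3 at the thin end (+x). Origin: mid length and width, on its underside. The look-alikes, tall ring, round former and a small amber jar (diameter 42, 45 high) stand about 100 to 140 mm apart.
Mind the look-alikes: they are no part of the job. Leave any pink look-alike of the wedge_long alone.

How it is judged:
By the outcome, as a careful person would: the job done as asked, in the order asked, and still so for the second after the job is handed in, with the robot touching nothing.
It also fails if it takes over 102 s, if anything falls off the work surface, if the arm or the gripper's body presses on something with over 40 N, if the wrist force passes 120 N, or if a joint passes its speed limit or range.

## Robot

A 6-joint arm with a two-finger parallel gripper is mounted at the origin on the work surface. World frame = base frame: x ahead of the robot, y to its left, z up, the work surface at z = 0. Lengths are in m, angles in rad, forces in N, time in s.
With the tool pointing down it reaches from about 0.35 to 0.85 m from the base axis. Payload 8.1 kg.
Tool frame: the origin (TCP) lies between the finger pads; the fingertips stand 8 mm ahead of it and the grasp point (between the pads) lies 11 mm behind it (robot.tip_reach is the y of the fingertips in the tool frame, in m); y points along the fingers, z is the direction in which the jaws open and shut, and the axes are right-handed (so a half turn about y gives the same grasp; the last joint's range is limited). The gripper opens to 93 mm and grips with 3 to 60 N. Pads are 15 mm wide; open, the fingers measure 128 mm over their backs; the gripper's body (75 mm by 188 mm) begins 65 mm behind the grasp point.
Start: joints at [1.109, 0.13, 1.488, -0, 1.523, -0.085], TCP at [0.221, 0.558, 0.227] pointing down, gripper open.
Joint ranges: [-2.96, 2.96], [-0.89, 2.26], [0.02, 2.5], [-1.34, 4.48], [0, 2.73], [-2.66, 2.66]. Speed limits (rad/s): [2.39, 2.39, 2.79, 3.14, 3.14, 3.14].

## Interface

Orientations are given as a rotation vector (axis times angle).
In Python, from plant import robot gives the robot as it stands.
- The arm moves only by the tool carry_out, never from a script. Its argument "increments" is a list of rows, each an object with "linear": the shift along the tool's x, y, z in m, a list of three; "yaw": the turn about the tool's y in rad. A call has 1 to 5 rows; each row is the pose to reach, as a shift and turn from the pose measured when the call began, along the tool's axes at that moment; what a row does not reach only later rows make up. A row lasts 1/8 s, in which the tool goes at most 62.5 mm and 10.7 degrees, less where a joint would pass 70% of its speed; a pose out of reach is approached as far as the arm can. A call with a gripper value outside its range is refused whole. "gripper" is the opening, from 0 (shut) to 1 (fully open), set as the call begins (left out, the last holds). The fingers move at their own pace and stop on an object; "newtons" is the grip in N (left out, the last holds). Time passes only in rows, so rows that repeat a pose let the fingers close. It gives the time, the measured TCP pose, the force and the opening at its end, in the units of the state.
- robot.read_state(): the state, without advancing time (a new reading comes with each control period).
- robot.read_camera(name): name is "scene" or "top"; returns the picture (384x512x3 uint8, blue, green, red); there is no depth.
- robot.camera_params(name): a dict with "fov_y" (degrees; the focal length in pixels is half the picture's height over the tangent of half this angle, whatever the lens; pixels are square), "cx", "cy" (the principal point, pixels), "R" (3x3) and "t" (3): a world point X has camera coordinates R X + t. Camera axes: x right, y down, z forward; pixel columns grow to the right and rows downward; lengths in m; the calibration is good to about 2 mm. A picture is of the moment at which its call begins. camera_params takes no time and is no camera call.
- robot.close_job(): hands the job in, once; it reports no verdict.
The state is a dict: "t": time; "q": joint angles; "dq": joint speeds; "joint_torque": joint torques, N m; "tool_pos": TCP position; "orientation": TCP orientation; "force": force on the tool from outside, world axes, zero at the start; "wrist_torque": the same for the moment, N m; "opening": finger opening in m.
Only numpy, scipy, OpenCV 4.12 (cv2) and the standard library are available. Lean on these libraries where they do the work, as an engineer would, in place of code of your own. Each camera call takes 0.05 s, during which the arm holds its last target.

## Working session

There is one attempt and no reset: what is moved stays moved. The work goes in short steps, Python scripts to look and compute and a tool call to move; the robot and the scene stay as the last step left them, time stands still between calls to the robot, and variables do not carry over. Pictures are saved under pics/ and viewed, and the job is handed in when it is done.

Besides the shell and the picture viewer there is one more tool, called after "Emit:" as name(argument=value, ...) on one line, values as JSON. carry_out: Moves the arm, as the interface text tells. Its arguments: {"type":"object","properties":{"increments":{"type":"array","items":{"type":"object","properties":{"linear":{"type":"array","items":{"type":"number"}},"yaw":{"type":"number"}}}},"gripper":{"type":"number"},"newtons":{"type":"number"}},"required":["increments"]}

```bash
ls; mkdir -p pics
python3 - <<'E'
from plant import robot
import cv2
s=robot.read_state(); print({k:s[k] for k in('t','tool_pos','orientation','force','opening')}, robot.tip_reach)
for n in("scene","top"):
    im=robot.read_camera(n); cv2.imwrite(f'pics/{n}0.png',im); print(n,robot.camera_params(n))
E
```

```text
pics
{'t': 0.0, 'tool_pos': array([0.22050022, 0.55744437, 0.22559936]), 'orientation': array([-1.55222051,  0.29602053, -0.29526627]), 'force': array([ 0.83312086, -0.32473999, -0.18602676]), 'opening': 0.0928103635364306} 0.008
scene {'fov_y': 46.333001171219955, 'cx': 265.10898856246706, 'cy': 199.81312807181538, 'R': array([[ 0.44244827,  0.89674555,  0.00932478],
       [ 0.74517167, -0.3618378 , -0.56017193],
       [-0.49895762,  0.25479567, -0.82832389]]), 't': array([-0.26446598, -0.33321816,  1.32505513])}
top {'fov_y': 48.17414015124065, 'cx': 255.169088335509, 'cy': 194.38371374670507, 'R': array([[-2.74215982e-02, -9.99620485e-01, -2.63463346e-03],
       [-9.97138416e-01,  2.75390665e-02, -7.04029777e-02],
       [ 7.04488140e-02,  6.96532070e-04, -9.97515152e-01]]), 't': array([0.06332013, 0.51444831, 1.20281231])}
```

View pics/scene0.png

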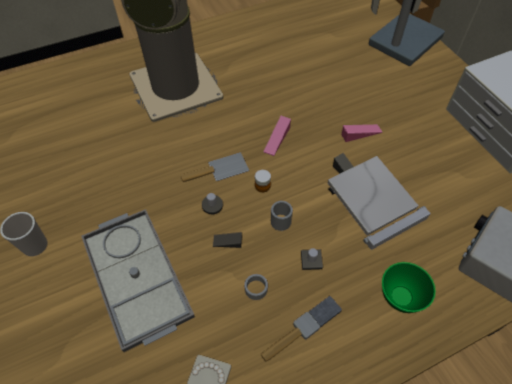

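View pics/top0.png

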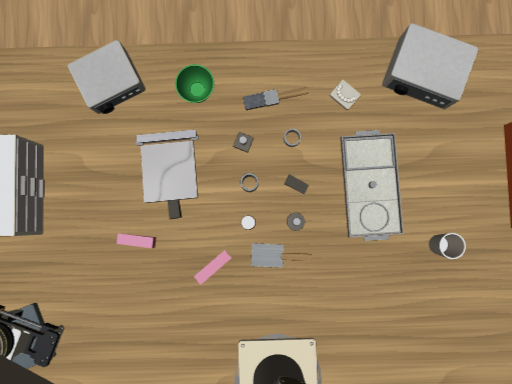

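```bash
cat > h.py <<'E'
from plant import robot
import numpy as np, cv2
from scipy.spatial.transform import Rotation as Ro
def cam(n):
    p=robot.camera_params(n); f=192/np.tan(np.radians(p['fov_y']/2)); return p,f
def ray(n,u,v,z):
    p,f=cam(n); d=p['R'].T@np.array([(u-p['cx'])/f,(v-p['cy'])/f,1]); c=-p['R'].T@p['t']
    return c+d*(z-c[2])/d[2]
def proj(n,X):
    p,f=cam(n); c=p['R']@np.array(X)+p['t']; return np.array([p['cx']+f*c[0]/c[2],p['cy']+f*c[1]/c[2]])
def crop(img,u0,v0,w,h,k,name):
    c=cv2.resize(img[v0:v0+h,u0:u0+w],None,fx=k,fy=k,interpolation=cv2.INTER_CUBIC)
    for i in range(0,w,10): cv2.line(c,(i*k,0),(i*k,6 if (u0+i)%50 else 14),(0,0,255),1)
    for i in range(0,h,10): cv2.line(c,(0,i*k),(6 if (v0+i)%50 else 14,i*k),(0,0,255),1)
    cv2.imwrite(f'pics/{name}.png',c)
def tool():
    s=robot.read_state(); R=Ro.from_rotvec(s['orientation']).as_matrix(); return s,R
E
python3 - <<'E'
from h import *
t=cv2.imread('pics/top0.png'); s=cv2.imread('pics/scene0.png')
crop(t,130,120,80,100,6,'t_slab'); crop(t,230,120,90,120,5,'t_mid'); crop(t,330,120,80,125,4,'t_cad')
crop(s,180,150,130,160,3,'s_mid')
p,f=cam('top');print(f,-p['R'].T@p['t'])
p,f=cam('scene');print(f,-p['R'].T@p['t'])
_,R=tool();print(R)
E
```

```text
429.4813740111435 [0.42997581 0.04829087 1.23620902]
448.6939062421497 [ 1.02646361 -0.22103054  0.91338144]
[[ 9.29831345e-01 -7.17170818e-04  3.67985266e-01]
 [-3.67985940e-01 -1.44458436e-03  9.29830233e-01]
 [-1.35261349e-04 -9.99998699e-01 -1.60712860e-03]]
```

View pics/t_slab.png

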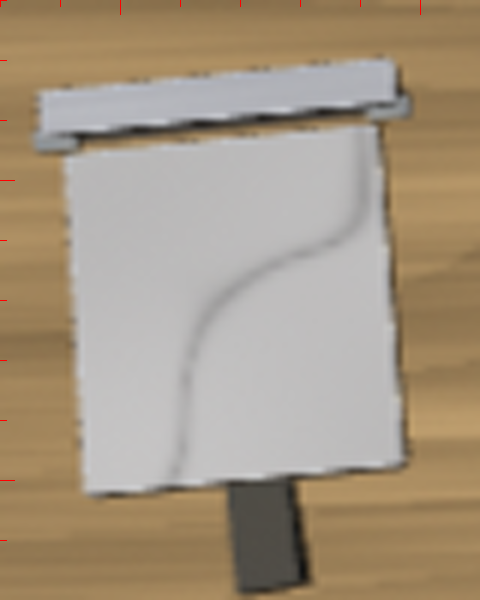

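View pics/t_mid.png

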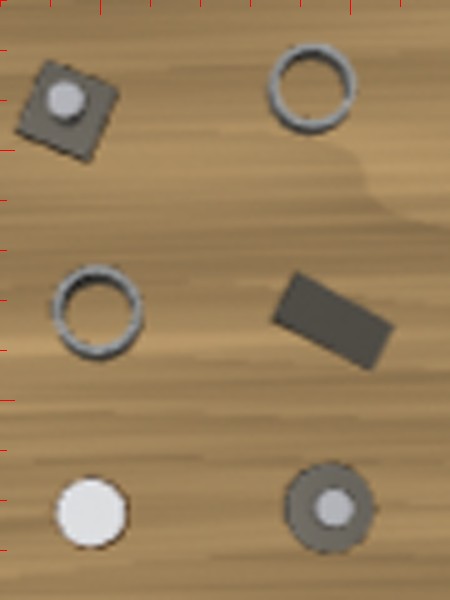

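View pics/t_cad.png

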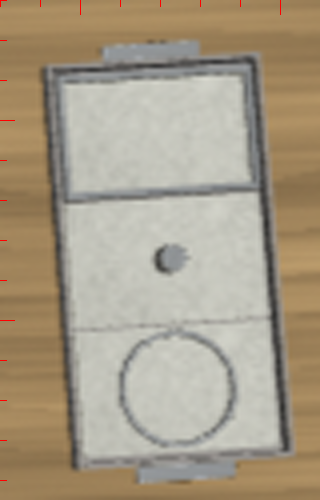

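View pics/s_mid.png

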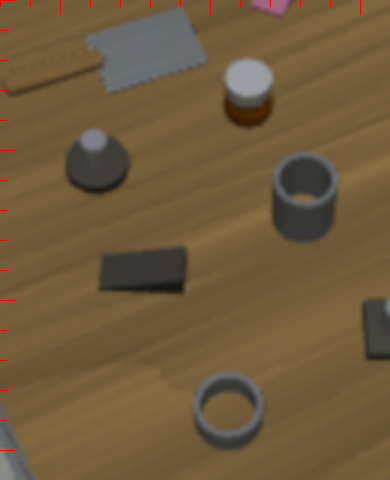

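Run:
```python
from h import *
np.set_printoptions(precision=4,suppress=True)
def T(o,k,u,v,z): 
    # cubic resize: pixel centre shift
    return ray('top',o[0]+(u+.5)/k-.5,o[1]+(v+.5)/k-.5,z)
S=((130,120),6);M=((230,120),5);C=((330,120),4)
for nm,u,v,z in [('thickL',238,592,.036),('thickR',300,584,.036),('L',230,485,.0223),('R',295,480,.0223),('slabNL',85,494,.039),('slabNR',405,466,.039),('slabFL',65,155,.025),('slabFR',378,125,.025)]:
    print(nm,T(*S,u,v,z))
for nm,u,v,z in [('ringtall',98,312,.055),('former stalk',334,508,.042),('former base',329,507,.012),('ringshort',312,88,.026),('square',67,110,.012),('jar',91,513,.045),('wshort',333,320,.012)]:
    print(nm,T(*M,u,v,z))
for nm,u,v,z in [('post',175,257,.03),('cup',178,389,.016),('tr in TL',67,83,.016),('TR',247,73,.016),('BL',69,195,.016),('BR',252,186,.016),('c1',45,68,.018),('c2',258,57,.018),('c3',290,453,.018),('c4',77,467,.018)]:
    print(nm,T(*C,u,v,z))
# verify with scene
def sc(u,v,z): return ray('scene',180+(u+.5)/3-.5,150+(v+.5)/3-.5,z)
print('sc ring',sc(304,176,.055),'stalk',sc(94,139,.042),'ringshort',sc(229,400,.026))
print('scene post',ray('scene',134.5,271,.03),'cup',ray('scene',122,241,.016))
```

```text
thickL [0.4546 0.2908 0.036 ]
thickR [0.4575 0.2619 0.036 ]
L [0.5054 0.2966 0.0223]
R [0.5069 0.2659 0.0223]
slabNL [0.502  0.3608 0.039 ]
slabNR [0.511  0.2116 0.039 ]
slabFL [0.6645 0.3725 0.025 ]
slabFR [0.6748 0.2234 0.025 ]
ringtall [0.5481 0.0647 0.055 ]
former stalk [ 0.4366 -0.0632  0.042 ]
former base [ 0.4374 -0.0632  0.012 ]
ringshort [ 0.6759 -0.0603  0.026 ]
square [0.6699 0.08   0.012 ]
jar [0.4375 0.0716 0.045 ]
wshort [ 0.5441 -0.0691  0.012 ]
post [ 0.5356 -0.2847  0.03  ]
cup [ 0.4429 -0.2863  0.016 ]
tr in TL [ 0.6644 -0.217   0.016 ]
TR [ 0.668  -0.3464  0.016 ]
BL [ 0.5834 -0.215   0.016 ]
BR [ 0.5863 -0.3459  0.016 ]
c1 [ 0.6753 -0.2012  0.018 ]
c2 [ 0.679  -0.3542  0.018 ]
c3 [ 0.3957 -0.3626  0.018 ]
c4 [ 0.3899 -0.212   0.018 ]
sc ring [0.5463 0.0652 0.055 ] stalk [ 0.4362 -0.0628  0.042 ] ringshort [ 0.6745 -0.0597  0.026 ]
scene post [ 0.5372 -0.2821  0.03  ] cup [ 0.4453 -0.2865  0.016 ]
```

```bash
cat >> h.py <<'E'
def plan(x,y,z,psi=None):
    s,R=tool(); d=R.T@(np.array([x,y,z])-s['tool_pos']); cur=np.arctan2(R[1,0],R[0,0])
    dy=0 if psi is None else -((psi-cur+np.pi/2)%np.pi-np.pi/2)
    print('t %.2f pos %s psi %.3f F %s op %.4f q6 %.2f'%(s['t'],np.round(s['tool_pos'],4),cur,np.round(s['force'],1),s['opening'],s['q'][5]))
    print('tilt',np.round(R[2],4)); print('linear',np.round(d,4),'dist',round(np.linalg.norm(d),3),'yaw',round(dy,3),'rows>=',int(np.ceil(max(np.linalg.norm(d)/.0625,abs(dy)/.187))))
E
python3 -c "
from h import *
plan(.476,.278,.10,.08)"
```

```text
t 0.10 pos [0.2205 0.5575 0.2257] psi -0.377 F [-0.9 -0.7 -0.1] op 0.0933 q6 -0.09
tilt [-1.0e-04 -1.0e+00 -1.6e-03]
linear [ 0.3404  0.1259 -0.1657] dist 0.399 yaw -0.457 rows>= 7
```

Emit:
carry_out(increments=[{"linear": [0.06, 0.01, -0.03], "yaw": -0.1}, {"linear": [0.11, 0.03, -0.055], "yaw": -0.2}, {"linear": [0.16, 0.05, -0.08], "yaw": -0.3}, {"linear": [0.21, 0.07, -0.105], "yaw": -0.4}, {"linear": [0.26, 0.09, -0.13], "yaw": -0.457}], gripper=0.65)

```text
t: 0.72
tool_pos: [0.4151, 0.3391, 0.1349]
orientation: [-1.571, -0.064, 0.066]
force: [1.0, -0.3, 0.0]
opening: 0.0605
```

```bash
python3 -c "
from h import *
plan(.476,.278,.10,.08)"
```

```text
t 0.72 pos [0.4151 0.3391 0.1349] psi 0.083 F [ 1.  -0.3  0. ] op 0.0605 q6 -1.06
tilt [-0.0011 -1.     -0.0016]
linear [ 0.0557  0.035  -0.0659] dist 0.093 yaw 0.003 rows>= 2
```

Emit:
carry_out(increments=[{"linear": [0.028, 0.018, -0.033]}, {"linear": [0.0557, 0.035, -0.0659]}, {"linear": [0.0557, 0.035, -0.0659]}, {"linear": [0.0557, 0.035, -0.0659]}])

```text
$.increments[0]: bad value
```

```bash
python3 -c "
from h import *
plan(.476,.278,.013,.08)
crop(robot.read_camera('top'),130,120,100,100,6,'t1'); crop(robot.read_camera('scene'),310,100,120,150,4,'s1')"
```

```text
t 0.72 pos [0.4151 0.3391 0.1349] psi 0.083 F [ 1.  -0.3  0. ] op 0.0605 q6 -1.06
tilt [-0.0011 -1.     -0.0016]
linear [ 0.0558  0.122  -0.0658] dist 0.149 yaw 0.003 rows>= 3
```

View pics/s1.png

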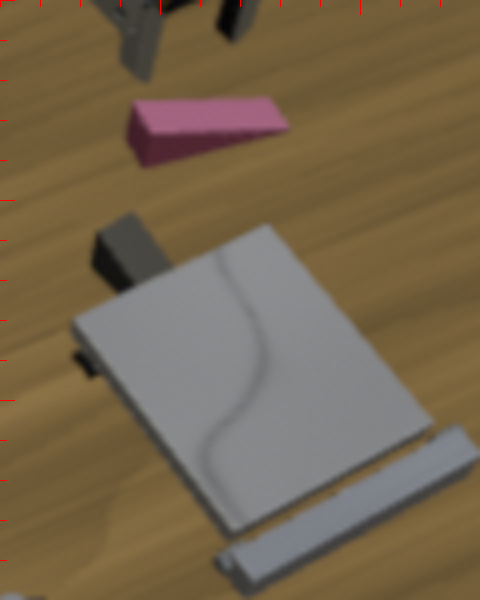

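View pics/t1.png

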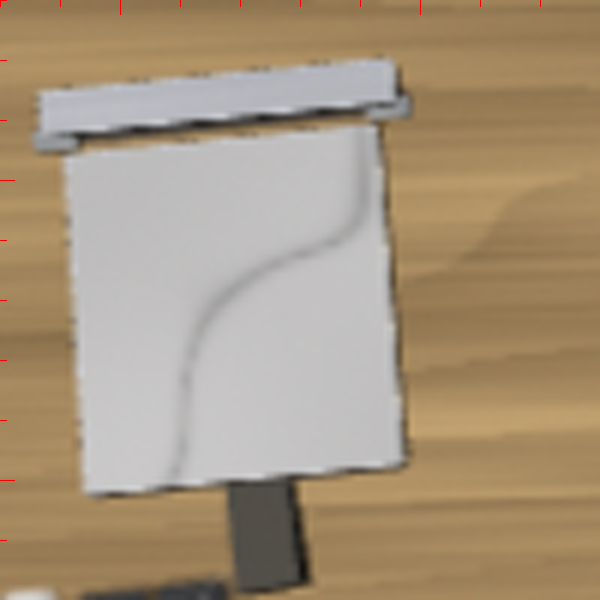

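Emit:
carry_out(increments=[{"linear": [0.028, 0.018, -0.033], "yaw": 0.0}, {"linear": [0.0557, 0.035, -0.0659], "yaw": 0.003}, {"linear": [0.0557, 0.035, -0.0659], "yaw": 0.003}, {"linear": [0.0557, 0.035, -0.0659], "yaw": 0.003}])

```text
t: 1.32
tool_pos: [0.4758, 0.2748, 0.098]
orientation: [-1.575, -0.054, 0.061]
force: [-0.2, 0.6, -0.2]
opening: 0.06
```

```bash
python3 -c "
from h import *
for p in [(97,235),(135,213)]: print(ray('scene',310+p[0]/4-.4,100+p[1]/4-.4,.036))
plan(.476,.278,.013,.08)
crop(robot.read_camera('top'),130,120,100,100,6,'t2'); crop(robot.read_camera('scene'),310,100,120,150,4,'s2')"
```

```text
[0.46046839 0.26073048 0.036     ]
[0.45552979 0.29191645 0.036     ]
t 1.32 pos [0.4758 0.2748 0.098 ] psi 0.073 F [-0.2  0.6 -0.2] op 0.0600 q6 -1.21
tilt [-0.0046 -1.     -0.0048]
linear [0.0008 0.085  0.0035] dist 0.085 yaw -0.007 rows>= 2
```

View pics/s2.png

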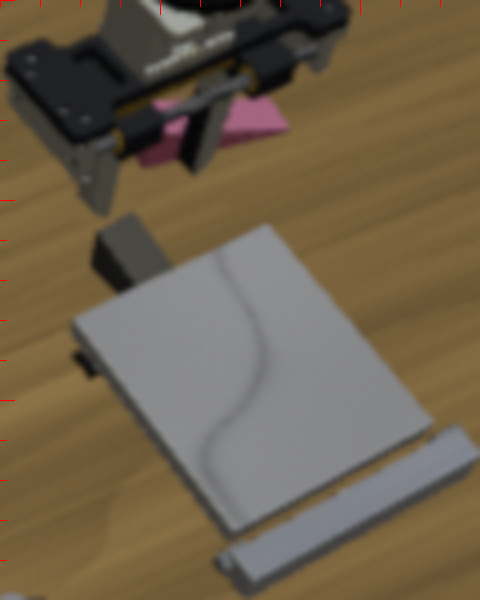

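View pics/t2.png

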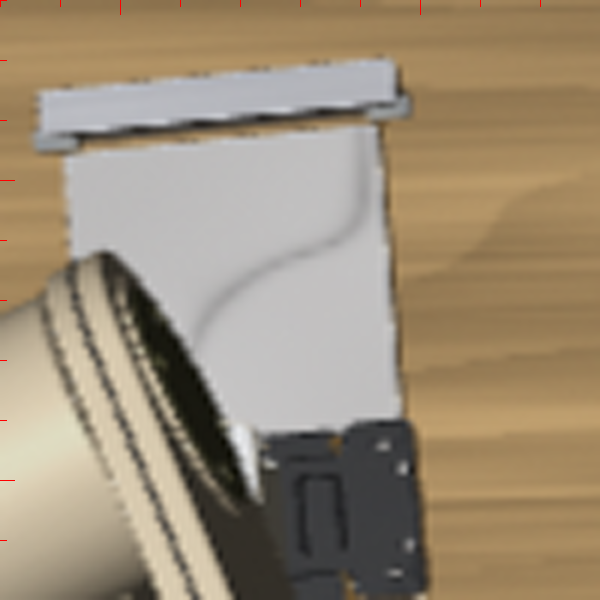

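Emit:
carry_out(increments=[{"linear": [0.0005, 0.025, 0.003], "yaw": -0.01}, {"linear": [0.0005, 0.05, 0.0035], "yaw": -0.015}, {"linear": [0.0005, 0.075, 0.0035], "yaw": -0.015}, {"linear": [0.0005, 0.084, 0.0035], "yaw": -0.015}, {"linear": [0.0005, 0.084, 0.0035], "yaw": -0.015}])

```text
t: 2.05
tool_pos: [0.4753, 0.279, 0.0146]
orientation: [-1.575, -0.068, 0.074]
force: [-0.6, 0.4, -0.3]
opening: 0.06
```

```bash
python3 -c "
from h import *
plan(.477,.278,.013,.09)
crop(robot.read_camera('scene'),310,100,120,150,4,'s3')"
```

```text
t 2.05 pos [0.4753 0.279  0.0146] psi 0.091 F [-0.6  0.4 -0.3] op 0.0600 q6 -1.22
tilt [-0.0042 -1.     -0.0047]
linear [ 0.0017  0.0016 -0.0012] dist 0.003 yaw 0.001 rows>= 1
```

View pics/s3.png

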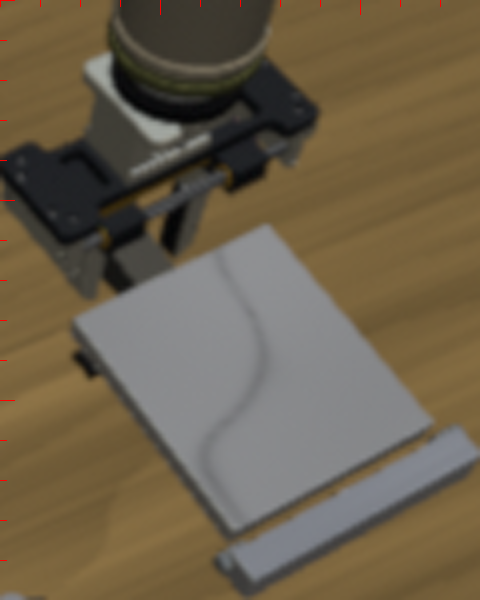

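The open fingers straddle the wedge's thick end (crop ~(140,265)), and the slab is untouched. Closing the gripper now.

Emit:
carry_out(increments=[{"linear": [0.0015, 0.001, -0.001], "yaw": 0}, {"linear": [0.0015, 0.001, -0.001], "yaw": 0}, {"linear": [0.0015, 0.001, -0.001], "yaw": 0}, {"linear": [0.0015, 0.001, -0.001], "yaw": 0}, {"linear": [0.0015, 0.001, -0.001], "yaw": 0}], gripper=0.15, newtons=35)

```text
t: 2.72
tool_pos: [0.4777, 0.2788, 0.0148]
orientation: [-1.573, -0.069, 0.073]
force: [-1.9, 2.8, 3.8]
opening: 0.0304
```

```bash
python3 -c "
from h import *
plan(.477,.278,.013,.09)"
```

```text
t 2.73 pos [0.4777 0.2788 0.0148] psi 0.091 F [-1.9  2.8  3.8] op 0.0304 q6 -1.22
tilt [-0.0024 -1.     -0.0034]
linear [-0.0007  0.0018 -0.0008] dist 0.002 yaw 0.001 rows>= 1
```

Emit:
carry_out(increments=[{"linear": [-0.005, 0.001, 0], "yaw": 0}, {"linear": [-0.012, 0.001, 0], "yaw": 0}, {"linear": [-0.02, 0.001, 0], "yaw": 0}, {"linear": [-0.028, 0.001, 0], "yaw": 0}, {"linear": [-0.036, 0.001, 0], "yaw": 0}])

```text
t: 3.35
tool_pos: [0.4437, 0.2756, 0.0148]
orientation: [-1.573, -0.073, 0.069]
force: [7.4, 1.3, -0.2]
opening: 0.03
```

```bash
python3 -c "
from h import *
plan(.477,.278,.013,.09)
crop(robot.read_camera('scene'),310,100,120,150,4,'s4')"
```

```text
t 3.35 pos [0.4437 0.2756 0.0148] psi 0.090 F [ 7.4  1.3 -0.2] op 0.0300 q6 -1.20
tilt [ 0.0021 -1.     -0.0032]
linear [ 0.0333  0.0018 -0.0006] dist 0.033 yaw 0.0 rows>= 1
```

View pics/s4.png

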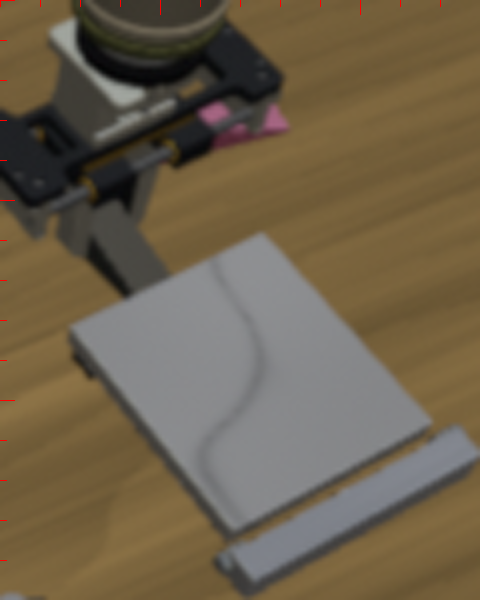

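Emit:
carry_out(increments=[{"linear": [-0.009, 0.001, 0], "yaw": 0}, {"linear": [-0.018, 0.001, 0], "yaw": 0}, {"linear": [-0.027, 0.001, 0], "yaw": 0}, {"linear": [-0.036, 0.001, 0], "yaw": 0}, {"linear": [-0.04, 0.001, 0], "yaw": 0}])

```text
t: 4.03
tool_pos: [0.404, 0.2722, 0.0148]
orientation: [-1.572, -0.074, 0.068]
force: [4.2, 0.6, 5.9]
opening: 0.0301
```

```bash
python3 -c "
from h import *
plan(.477,.278,.013,.09)
crop(robot.read_camera('scene'),310,100,120,150,4,'s5');crop(robot.read_camera('top'),100,120,130,150,4,'t5')"
```

```text
t 4.03 pos [0.404  0.2722 0.0148] psi 0.091 F [4.2 0.6 5.9] op 0.0301 q6 -1.17
tilt [ 0.0041 -1.     -0.0028]
linear [ 0.0732  0.0021 -0.0009] dist 0.073 yaw 0.001 rows>= 2
```

View pics/s5.png

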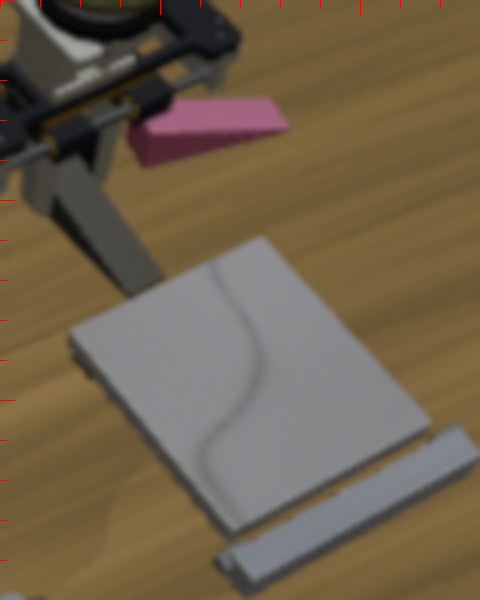

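View pics/t5.png

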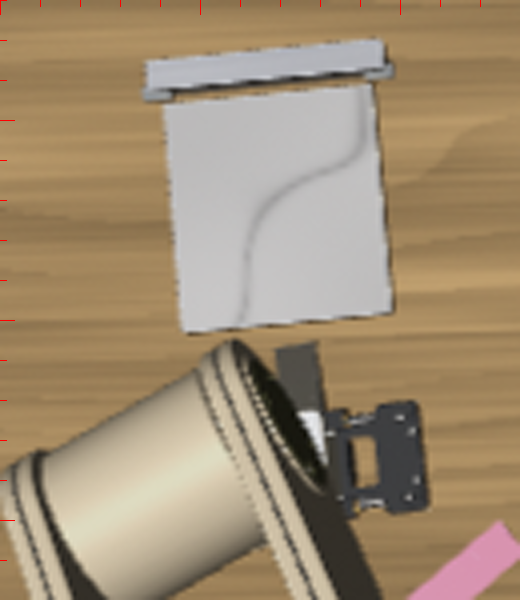

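Emit:
carry_out(increments=[{"linear": [-0.003, -0.02, 0], "yaw": 0}, {"linear": [-0.005, -0.06, 0], "yaw": 0}, {"linear": [-0.005, -0.1, 0], "yaw": 0}, {"linear": [-0.005, -0.135, 0], "yaw": 0}, {"linear": [-0.005, -0.135, 0], "yaw": 0}])

```text
t: 4.75
tool_pos: [0.3992, 0.2727, 0.1522]
orientation: [-1.571, -0.077, 0.066]
force: [0.2, 0.5, -1.2]
opening: 0.0303
```

```bash
python3 -c "
from h import *
plan(.627,-.281,.15,.032+np.pi/2)
crop(robot.read_camera('scene'),240,20,180,200,3,'s6')"
```

```text
t 4.75 pos [0.3992 0.2727 0.1522] psi 0.091 F [ 0.2  0.5 -1.2] op 0.0303 q6 -1.16
tilt [ 0.0071 -1.     -0.0014]
linear [ 0.1767  0.0043 -0.572 ] dist 0.599 yaw -1.512 rows>= 10
```

View pics/s6.png

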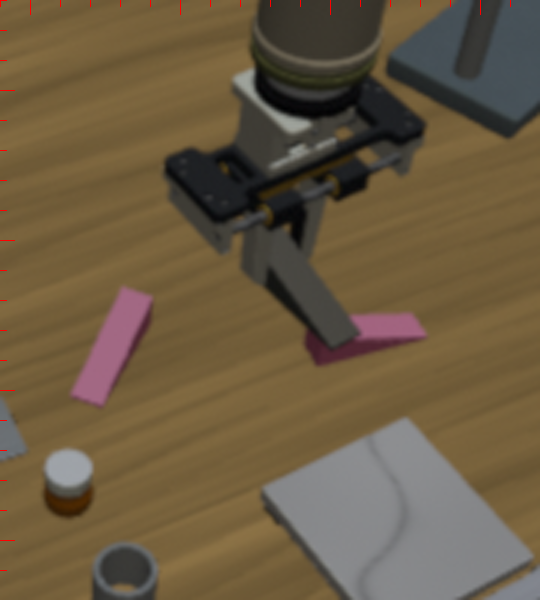

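```bash
python3 -c "
from h import *
plan(.626,-.2475,.15,.032-np.pi/2)
plan(.512,.012,.15,.032-np.pi/2)"
```

```text
t 4.80 pos [0.3982 0.2721 0.1501] psi 0.091 F [ 1.1  0.5 -2.2] op 0.0300 q6 -1.16
tilt [ 0.0043 -1.     -0.0026]
linear [ 0.1798  0.0023 -0.5381] dist 0.567 yaw -1.512 rows>= 10
t 4.80 pos [0.3982 0.2721 0.1501] psi 0.091 F [ 1.1  0.5 -2.2] op 0.0300 q6 -1.16
tilt [ 0.0043 -1.     -0.0026]
linear [ 0.0898  0.0012 -0.2693] dist 0.284 yaw -1.512 rows>= 9
```

Emit:
carry_out(increments=[{"linear": [0.016, 0, -0.045], "yaw": 0.16}, {"linear": [0.034, 0, -0.1], "yaw": 0.33}, {"linear": [0.052, 0, -0.155], "yaw": 0.5}, {"linear": [0.07, 0, -0.21], "yaw": 0.67}, {"linear": [0.088, 0, -0.265], "yaw": 0.83}])

```text
t: 5.42
tool_pos: [0.5085, 0.0145, 0.1486]
orientation: [-1.493, 0.582, -0.584]
force: [1.3, 1.4, -0.4]
opening: 0.0304
```

```bash
sed -i 's/dy=0 if.*/dy=0 if psi is None else -((psi-cur+np.pi)%(2*np.pi)-np.pi)/' h.py; python3 -c "
from h import *
plan(.626,-.2475,.15,.032-np.pi/2)"
```

```text
t 5.42 pos [0.5085 0.0145 0.1486] psi -0.745 F [ 1.3  1.4 -0.4] op 0.0304 q6 -0.90
tilt [ 0.0016 -1.     -0.0011]
linear [ 0.264  -0.0009 -0.113 ] dist 0.287 yaw 0.794 rows>= 5
```

Emit:
carry_out(increments=[{"linear": [0.053, 0, -0.022], "yaw": 0.16}, {"linear": [0.106, 0, -0.045], "yaw": 0.32}, {"linear": [0.158, 0, -0.068], "yaw": 0.48}, {"linear": [0.212, 0, -0.09], "yaw": 0.64}, {"linear": [0.264, 0, -0.113], "yaw": 0.794}])

```text
t: 6.05
tool_pos: [0.6249, -0.2486, 0.1458]
orientation: [-1.224, 1.193, -1.188]
force: [0.4, -0.5, 0.1]
opening: 0.0298
```

```bash
python3 -c "
from h import *
plan(.626,-.2475,.05,.032-np.pi/2)
crop(robot.read_camera('scene'),70,190,150,170,4,'s7');crop(robot.read_camera('top'),320,120,110,130,4,'t7')"
```

```text
t 6.05 pos [ 0.6249 -0.2486  0.1458] psi -1.544 F [ 0.4 -0.5  0.1] op 0.0298 q6 -0.48
tilt [-4.0e-04 -1.0e+00 -3.9e-03]
linear [-0.001   0.0958  0.0015] dist 0.096 yaw -0.005 rows>= 2
```

View pics/s7.png

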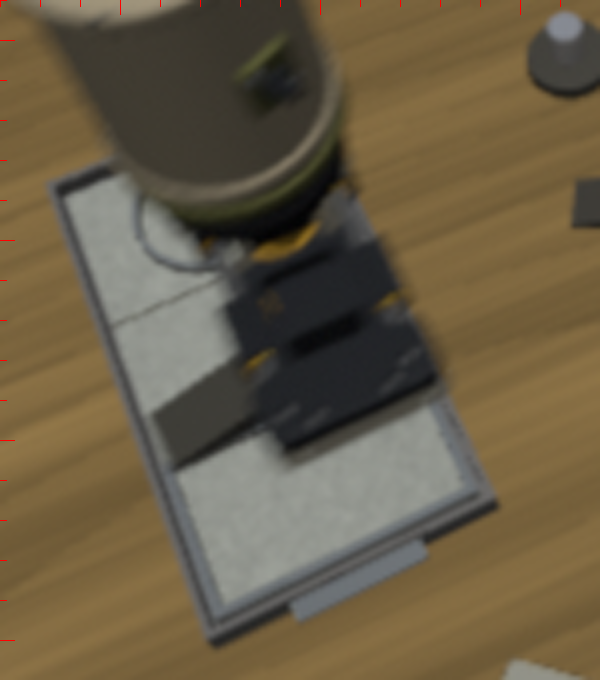

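View pics/t7.png

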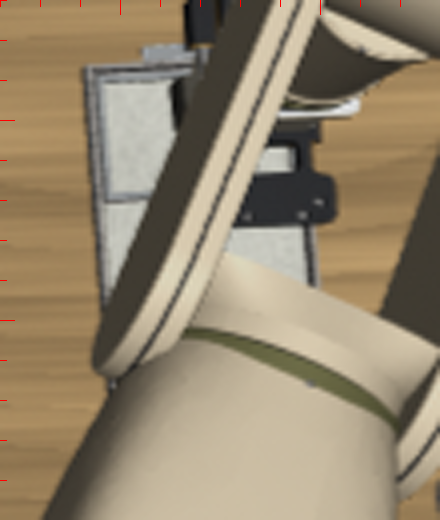

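Emit:
carry_out(increments=[{"linear": [-0.001, 0.03, 0.0015], "yaw": -0.005}, {"linear": [-0.001, 0.06, 0.0015], "yaw": -0.005}, {"linear": [-0.001, 0.09, 0.0015], "yaw": -0.005}, {"linear": [-0.001, 0.096, 0.0015], "yaw": -0.005}, {"linear": [-0.001, 0.096, 0.0015], "yaw": -0.005}])

```text
t: 6.78
tool_pos: [0.6247, -0.2504, 0.0473]
orientation: [-1.228, 1.193, -1.184]
force: [-0.3, -0.2, -1.4]
opening: 0.0302
```

```bash
python3 -c "
from h import *
plan(.626,-.2475,.025,.032-np.pi/2)
crop(robot.read_camera('scene'),70,190,150,170,4,'s8')"
```

```text
t 6.78 pos [ 0.6247 -0.2504  0.0473] psi -1.542 F [-0.3 -0.2 -1.4] op 0.0302 q6 -0.48
tilt [-3.0e-04 -1.0e+00 -7.1e-03]
linear [-0.0028  0.0223  0.0015] dist 0.023 yaw -0.003 rows>= 1
```

View pics/s8.png

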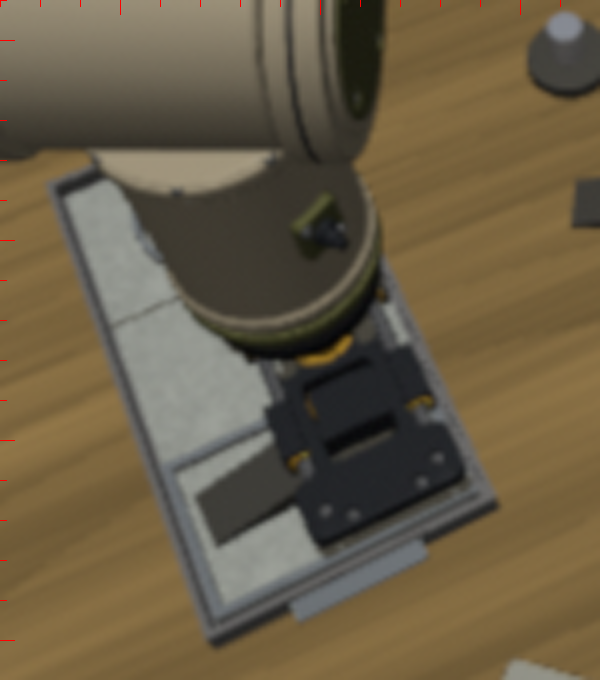

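Emit:
carry_out(increments=[{"linear": [-0.002, 0.006, 0.001], "yaw": -0.003}, {"linear": [-0.0025, 0.012, 0.0015], "yaw": -0.003}, {"linear": [-0.0025, 0.018, 0.0015], "yaw": -0.003}, {"linear": [-0.0025, 0.0225, 0.0015], "yaw": -0.003}, {"linear": [-0.0025, 0.0235, 0.0015], "yaw": -0.003}])

```text
t: 7.45
tool_pos: [0.6266, -0.2483, 0.0246]
orientation: [-1.229, 1.19, -1.183]
force: [0.1, -0.6, -0.8]
opening: 0.0303
```

```bash
python3 -c "
from h import *
plan(.626,-.2475,.0238,.032-np.pi/2)
crop(robot.read_camera('scene'),70,190,150,170,4,'s9')"
```

```text
t 7.45 pos [ 0.6266 -0.2483  0.0246] psi -1.539 F [ 0.1 -0.6 -0.8] op 0.0303 q6 -0.48
tilt [ 5.0e-04 -1.0e+00 -5.8e-03]
linear [-0.0009  0.0008 -0.0006] dist 0.001 yaw -0.0 rows>= 1
```

View pics/s9.png

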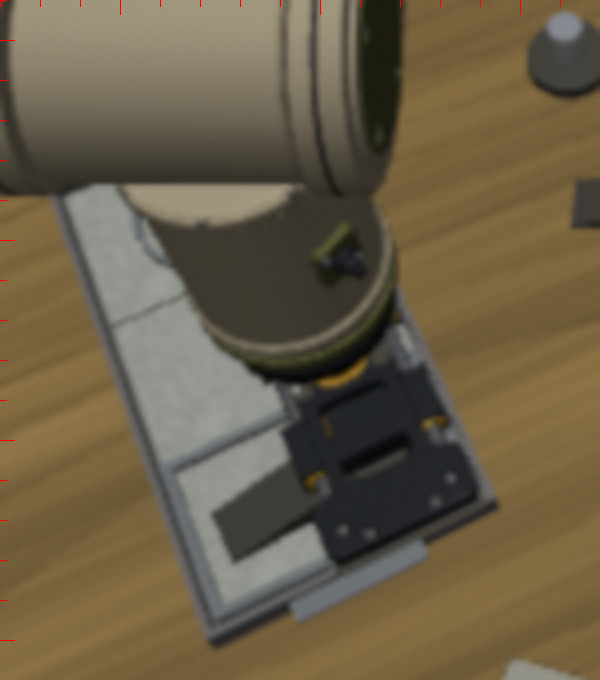

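Emit:
carry_out(increments=[{"linear": [0, 0.001, 0], "yaw": 0}, {"linear": [0, 0.001, 0], "yaw": 0}, {"linear": [0, 0.001, 0], "yaw": 0}, {"linear": [0, 0.001, 0], "yaw": 0}], gripper=0.42)

```text
t: 8.0
tool_pos: [0.6269, -0.2484, 0.024]
orientation: [-1.228, 1.189, -1.184]
force: [-0.2, 0.6, 0.5]
opening: 0.039
```

Emit:
carry_out(increments=[{"linear": [0, -0.01, 0], "yaw": 0}, {"linear": [0, -0.03, 0], "yaw": 0}, {"linear": [0, -0.06, 0], "yaw": 0}, {"linear": [0, -0.1, 0], "yaw": 0}, {"linear": [0, -0.14, 0], "yaw": 0}])

```text
t: 8.62
tool_pos: [0.6279, -0.2484, 0.1672]
orientation: [-1.228, 1.188, -1.185]
force: [0.0, 0.2, -0.1]
opening: 0.0389
```

```bash
python3 -c "
from h import *
plan(.547,.065,.14,.0)
crop(robot.read_camera('scene'),70,190,150,170,4,'s10')"
```

```text
t 8.62 pos [ 0.6279 -0.2484  0.1672] psi -1.539 F [ 0.   0.2 -0.1] op 0.0389 q6 -0.48
tilt [ 0.0015 -1.     -0.0036]
linear [-0.3158  0.027  -0.0708] dist 0.325 yaw -1.539 rows>= 9
```

View pics/s10.png

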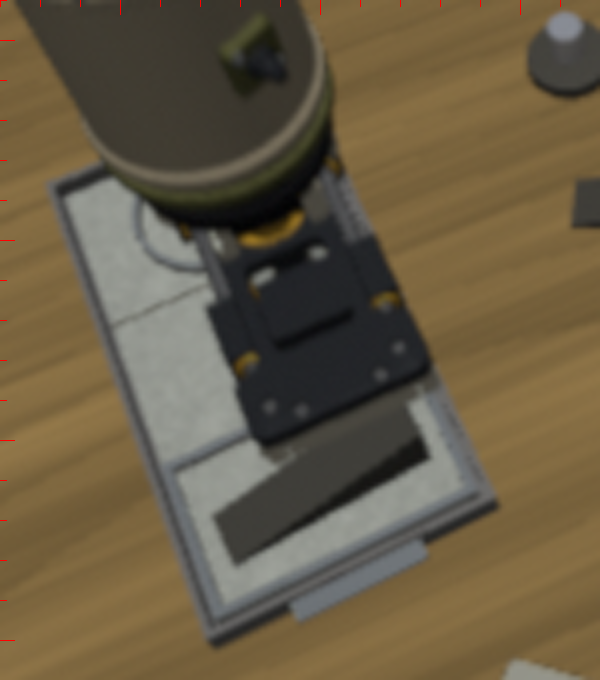

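```bash
python3 -c "
from h import *
plan(.5475,.065,.14,-1.54)"
```

```text
t 8.68 pos [ 0.6306 -0.2497  0.1747] psi -1.539 F [ 1.6 -0.6  5.3] op 0.0388 q6 -0.48
tilt [ 0.0056 -1.      0.0043]
linear [-0.3173  0.0326 -0.0732] dist 0.327 yaw 0.001 rows>= 6
```

Emit:
carry_out(increments=[{"linear": [-0.053, 0.005, -0.012], "yaw": 0}, {"linear": [-0.106, 0.011, -0.024], "yaw": 0}, {"linear": [-0.16, 0.016, -0.037], "yaw": 0}, {"linear": [-0.213, 0.022, -0.049], "yaw": 0}, {"linear": [-0.265, 0.027, -0.061], "yaw": 0}], gripper=0.75)

```text
t: 9.3
tool_pos: [0.5614, 0.0147, 0.1476]
orientation: [-1.223, 1.178, -1.193]
force: [1.1, 1.0, 0.4]
opening: 0.0695
```

```bash
python3 -c "
from h import *
plan(.5475,.065,.10,-1.54)"
```

```text
t 9.30 pos [0.5614 0.0147 0.1476] psi -1.539 F [1.1 1.  0.4] op 0.0695 q6 -0.09
tilt [ 0.0058 -1.      0.0069]
linear [-0.051   0.0472 -0.0126] dist 0.071 yaw 0.001 rows>= 2
```

Emit:
carry_out(increments=[{"linear": [-0.025, 0.024, -0.006], "yaw": 0}, {"linear": [-0.051, 0.047, -0.0126], "yaw": 0}, {"linear": [-0.051, 0.047, -0.0126], "yaw": 0}, {"linear": [-0.051, 0.047, -0.0126], "yaw": 0}])

```text
t: 9.8
tool_pos: [0.5485, 0.0646, 0.102]
orientation: [-1.222, 1.176, -1.194]
force: [0.3, -0.0, -0.3]
opening: 0.0697
```

```bash
python3 -c "
from h import *
plan(.5475,.065,.023,-1.54)
crop(robot.read_camera('scene'),200,130,150,150,4,'s11')"
```

```text
t 9.80 pos [0.5485 0.0646 0.102 ] psi -1.539 F [ 0.3 -0.  -0.3] op 0.0697 q6 -0.00
tilt [ 0.0062 -0.9999  0.0091]
linear [-0.0009  0.0789 -0.0018] dist 0.079 yaw 0.001 rows>= 2
```

View pics/s11.png

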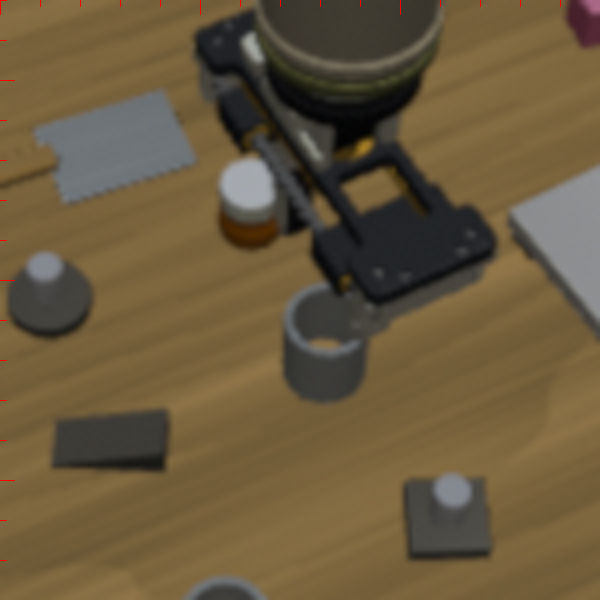

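Emit:
carry_out(increments=[{"linear": [-0.001, 0.02, 0], "yaw": 0}, {"linear": [-0.001, 0.04, -0.001], "yaw": 0}, {"linear": [-0.001, 0.06, -0.0015], "yaw": 0}, {"linear": [-0.001, 0.079, -0.0018], "yaw": 0}, {"linear": [-0.001, 0.079, -0.0018], "yaw": 0}])

```text
t: 10.48
tool_pos: [0.5461, 0.0643, 0.0208]
orientation: [-1.224, 1.179, -1.194]
force: [-0.8, 0.7, 0.3]
opening: 0.07
```

Emit:
carry_out(increments=[{"linear": [0, 0, 0], "yaw": 0}, {"linear": [0, 0, 0], "yaw": 0}, {"linear": [0, 0, 0], "yaw": 0}, {"linear": [0, 0, 0], "yaw": 0}, {"linear": [0, 0, 0], "yaw": 0}], gripper=0.4, newtons=30)

```text
t: 11.1
tool_pos: [0.547, 0.0643, 0.0217]
orientation: [-1.222, 1.178, -1.195]
force: [2.0, 0.7, 4.9]
opening: 0.05
```

```bash
python3 -c "
from h import *
plan(.5475,.065,.023,-1.54)
crop(robot.read_camera('scene'),200,130,150,150,4,'s12')"
```

```text
t 11.10 pos [0.547  0.0643 0.0217] psi -1.540 F [2.  0.7 4.9] op 0.0500 q6 0.00
tilt [ 0.0062 -1.      0.0077]
linear [-0.0007 -0.0013  0.0005] dist 0.002 yaw -0.0 rows>= 1
```

View pics/s12.png

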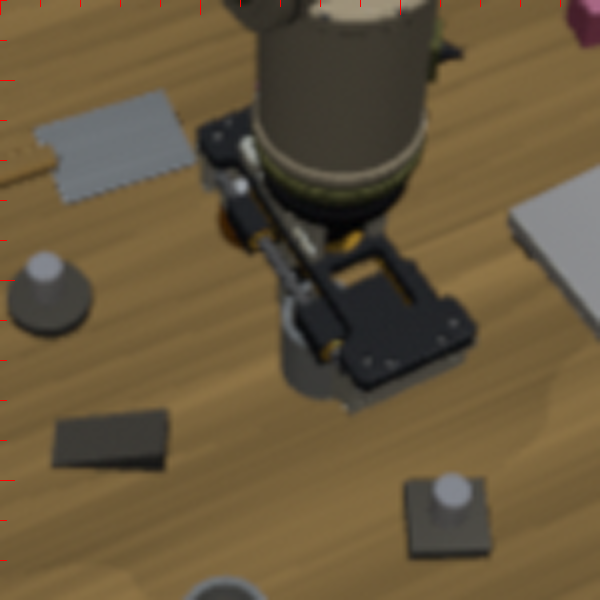

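Emit:
carry_out(increments=[{"linear": [0, -0.03, 0], "yaw": 0}, {"linear": [0, -0.06, 0], "yaw": 0}, {"linear": [0, -0.09, 0], "yaw": 0}, {"linear": [0, -0.12, 0], "yaw": 0}, {"linear": [0, -0.12, 0], "yaw": 0}])

```text
t: 11.78
tool_pos: [0.5473, 0.0652, 0.1436]
orientation: [-1.22, 1.175, -1.196]
force: [-0.5, -0.3, -1.8]
opening: 0.0502
```

```bash
python3 -c "
from h import *
plan(.5362,-.283,.135,-1.54)
s=robot.read_camera('scene');crop(s,150,80,200,200,3,'s13');crop(robot.read_camera('top'),330,120,80,125,6,'t13')"
```

```text
t 11.78 pos [0.5473 0.0652 0.1436] psi -1.540 F [-0.5 -0.3 -1.8] op 0.0502 q6 0.00
tilt [ 0.0061 -0.9999  0.0112]
linear [ 0.3476  0.0105 -0.0219] dist 0.348 yaw -0.0 rows>= 6
```

View pics/s13.png

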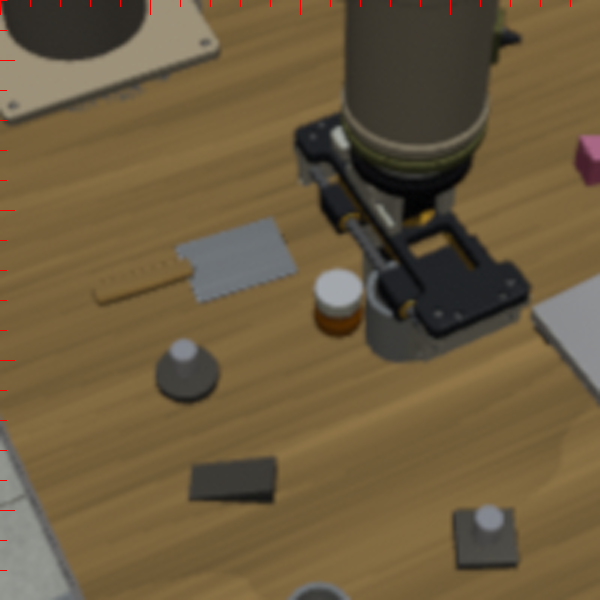

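View pics/t13.png

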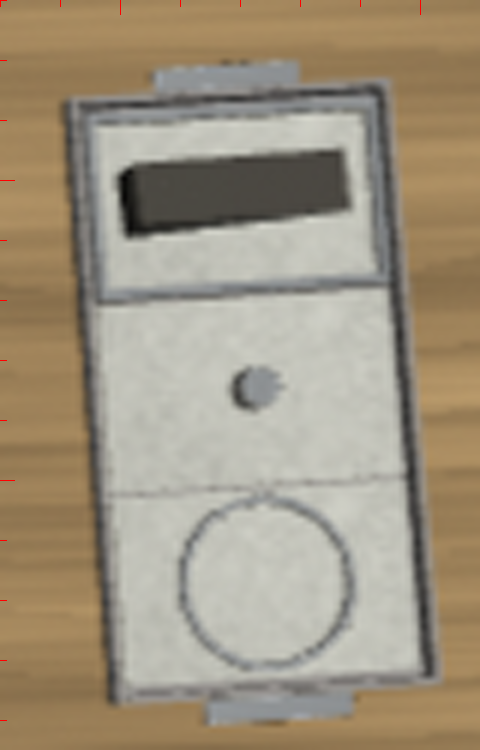

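```bash
python3 -c "
from h import *
T=lambda u,v,z:ray('top',330+(u+.5)/6-.5,120+(v+.5)/6-.5,z)
print(T(260,387,.03),T(267,583,.016))
print(proj('top',[.536,-.284,.03]))"
```

```text
[ 0.53509241 -0.28338172  0.03      ] [ 0.44328476 -0.28619169  0.016     ]
[373.12094878 183.7567322 ]
```

Emit:
carry_out(increments=[{"linear": [0.055, 0.0, -0.003], "yaw": 0}, {"linear": [0.11, 0.0, -0.007], "yaw": 0}, {"linear": [0.165, 0.0, -0.01], "yaw": 0}, {"linear": [0.22, 0.0, -0.014], "yaw": 0}, {"linear": [0.275, 0.0, -0.017], "yaw": 0}])

```text
t: 12.5
tool_pos: [0.535, -0.2114, 0.139]
orientation: [-1.225, 1.183, -1.191]
force: [-0.0, -0.7, -2.5]
opening: 0.0499
```

```bash
python3 -c "
from h import *
plan(.5362,-.283,.12,-1.54)"
```

```text
t 12.50 pos [ 0.535  -0.2114  0.139 ] psi -1.540 F [-0.  -0.7 -2.5] op 0.0499 q6 -0.49
tilt [ 0.0042 -1.      0.0025]
linear [ 0.0716  0.0193 -0.0011] dist 0.074 yaw -0.0 rows>= 2
```

Emit:
carry_out(increments=[{"linear": [0.036, 0.01, -0.001], "yaw": 0}, {"linear": [0.0716, 0.02, -0.001], "yaw": 0}, {"linear": [0.0716, 0.04, -0.001], "yaw": 0}, {"linear": [0.0716, 0.06, -0.001], "yaw": 0}, {"linear": [0.0716, 0.072, -0.001], "yaw": 0}])

```text
t: 13.12
tool_pos: [0.535, -0.2812, 0.0641]
orientation: [-1.226, 1.186, -1.187]
force: [-0.1, 0.2, -2.0]
opening: 0.0499
```

```bash
python3 -c "
from h import *
plan(.536,-.2832,.030,-1.54)
s=robot.read_camera('scene');crop(s,70,170,160,170,4,'s14')"
```

```text
t 13.12 pos [ 0.535  -0.2812  0.0641] psi -1.539 F [-0.1  0.2 -2. ] op 0.0499 q6 -0.60
tilt [ 1.6e-03 -1.0e+00 -8.0e-04]
linear [0.0019 0.0341 0.0009] dist 0.034 yaw 0.001 rows>= 1
```

View pics/s14.png

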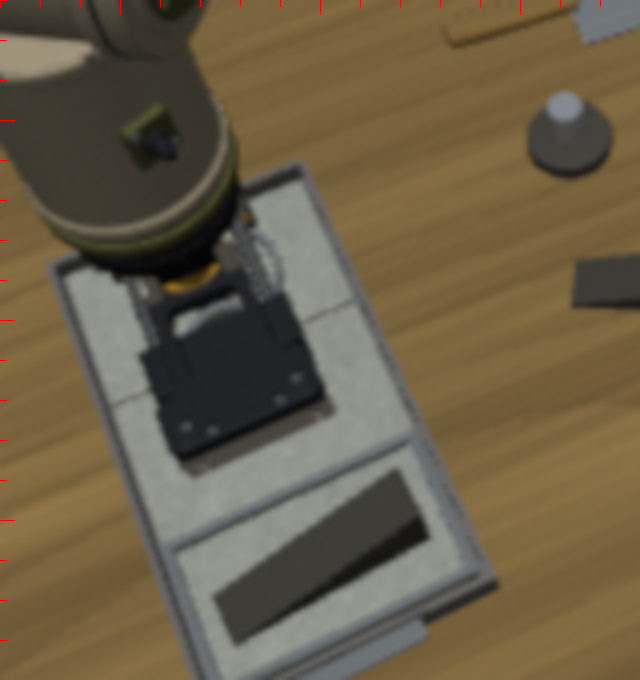

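Emit:
carry_out(increments=[{"linear": [0.002, 0.006, 0.001], "yaw": 0}, {"linear": [0.002, 0.012, 0.001], "yaw": 0}, {"linear": [0.002, 0.018, 0.001], "yaw": 0}, {"linear": [0.002, 0.018, 0.001], "yaw": 0}])

```text
t: 13.68
tool_pos: [0.5355, -0.2828, 0.0448]
orientation: [-1.226, 1.187, -1.185]
force: [-0.7, 0.7, -1.8]
opening: 0.05
```

Emit:
carry_out(increments=[{"linear": [0.0, 0.006, 0.0], "yaw": 0}, {"linear": [0, 0.012, 0], "yaw": 0}, {"linear": [0, 0.0145, 0], "yaw": 0}, {"linear": [0, 0.0155, 0], "yaw": 0}, {"linear": [0, 0.0155, 0], "yaw": 0}])

```text
t: 14.3
tool_pos: [0.5355, -0.2828, 0.0296]
orientation: [-1.226, 1.187, -1.185]
force: [-2.1, 1.2, 2.7]
opening: 0.0496
```

```bash
python3 -c "
from h import *
plan(.536,-.2832,.030,-1.54)"
```

```text
t 14.30 pos [ 0.5355 -0.2828  0.0296] psi -1.539 F [-2.1  1.2  2.7] op 0.0496 q6 -0.60
tilt [ 8.0e-04 -1.0e+00 -2.2e-03]
linear [ 0.0004 -0.0004  0.0005] dist 0.001 yaw 0.001 rows>= 1
```

Emit:
carry_out(increments=[{"linear": [0, 0, 0], "yaw": 0}, {"linear": [0, 0, 0], "yaw": 0}, {"linear": [0, 0, 0], "yaw": 0}, {"linear": [0, 0, 0], "yaw": 0}], gripper=0.65)

```text
t: 14.8
tool_pos: [0.5355, -0.2829, 0.0297]
orientation: [-1.226, 1.187, -1.185]
force: [0.3, -0.3, 0.2]
opening: 0.0604
```

Emit:
carry_out(increments=[{"linear": [0, -0.02, 0], "yaw": 0}, {"linear": [0, -0.045, 0], "yaw": 0}, {"linear": [0, -0.08, 0], "yaw": 0}, {"linear": [0, -0.12, 0], "yaw": 0}, {"linear": [0, -0.12, 0], "yaw": 0}])

```text
t: 15.42
tool_pos: [0.5386, -0.2845, 0.1561]
orientation: [-1.224, 1.178, -1.193]
force: [-0.1, -0.2, -0.2]
opening: 0.0604
```

```bash
python3 -c "
from h import *
plan(.4368,-.063,.14,-1.54)
s=robot.read_camera('scene');crop(s,70,170,160,170,4,'s15')"
```

```text
t 15.43 pos [ 0.5386 -0.2845  0.1561] psi -1.539 F [-0.1 -0.2 -0.2] op 0.0604 q6 -0.60
tilt [ 0.0062 -1.      0.0058]
linear [-0.2247  0.0142 -0.0947] dist 0.244 yaw 0.001 rows>= 4
```

View pics/s15.png

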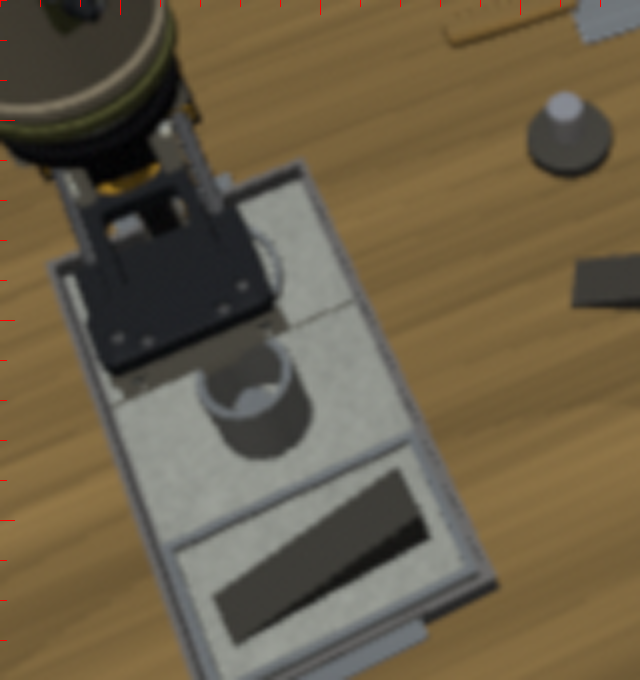

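The ring stands upright around the post: its rim is at crop (245,375) and the post shows inside it. The former is next.

Emit:
carry_out(increments=[{"linear": [-0.055, 0, -0.024], "yaw": 0}, {"linear": [-0.112, 0.005, -0.047], "yaw": 0}, {"linear": [-0.168, 0.01, -0.071], "yaw": 0}, {"linear": [-0.2247, 0.014, -0.0947], "yaw": 0}, {"linear": [-0.2247, 0.014, -0.0947], "yaw": 0}])

```text
t: 16.1
tool_pos: [0.4328, -0.0589, 0.1364]
orientation: [-1.228, 1.182, -1.184]
force: [0.1, -0.7, 0.7]
opening: 0.0606
```

```bash
python3 -c "
from h import *
plan(.4368,-.063,.085,-1.54)"
```

```text
t 16.10 pos [ 0.4328 -0.0589  0.1364] psi -1.535 F [ 0.1 -0.7  0.7] op 0.0606 q6 -0.29
tilt [ 2.4e-03 -1.0e+00 -6.0e-04]
linear [0.0041 0.0514 0.0039] dist 0.052 yaw 0.005 rows>= 1
```

Emit:
carry_out(increments=[{"linear": [0.0041, 0.03, 0.004], "yaw": 0.005}, {"linear": [0.0041, 0.0514, 0.004], "yaw": 0.005}, {"linear": [0.0041, 0.0514, 0.004], "yaw": 0.005}], gripper=0.5)

```text
t: 16.48
tool_pos: [0.4353, -0.0631, 0.0831]
orientation: [-1.228, 1.189, -1.186]
force: [-0.4, -0.1, 0.0]
opening: 0.0468
```

```bash
python3 -c "
from h import *
plan(.4368,-.063,.024,-1.54)
s=robot.read_camera('scene');crop(s,150,120,150,150,4,'s16')"
```

```text
t 16.48 pos [ 0.4353 -0.0631  0.0831] psi -1.540 F [-0.4 -0.1  0. ] op 0.0468 q6 -0.29
tilt [ 0.0014 -1.     -0.0048]
linear [-0.0002  0.059   0.0018] dist 0.059 yaw -0.0 rows>= 1
```

View pics/s16.png

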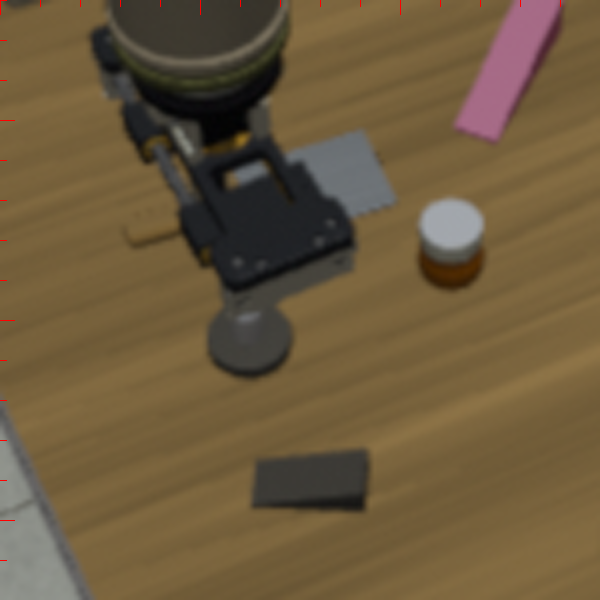

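Emit:
carry_out(increments=[{"linear": [0, 0.015, 0.001], "yaw": 0}, {"linear": [0, 0.03, 0.0018], "yaw": 0}, {"linear": [0, 0.045, 0.0018], "yaw": 0}, {"linear": [0, 0.058, 0.0018], "yaw": 0}, {"linear": [0, 0.058, 0.0018], "yaw": 0}])

```text
t: 17.15
tool_pos: [0.4367, -0.0631, 0.0249]
orientation: [-1.228, 1.19, -1.185]
force: [0.1, 1.0, -0.6]
opening: 0.0465
```

Emit:
carry_out(increments=[{"linear": [0, 0, 0], "yaw": 0}, {"linear": [0, 0, 0], "yaw": 0}, {"linear": [0, 0, 0], "yaw": 0}, {"linear": [0, 0, 0], "yaw": 0}, {"linear": [0, 0, 0], "yaw": 0}], gripper=0.12, newtons=25)

```text
t: 17.77
tool_pos: [0.4371, -0.0631, 0.0254]
orientation: [-1.228, 1.189, -1.186]
force: [-0.6, 0.3, 4.1]
opening: 0.0217
```

```bash
python3 -c "
from h import *
plan(.4368,-.063,.12,-1.54)"
```

```text
t 17.77 pos [ 0.4371 -0.0631  0.0254] psi -1.540 F [-0.6  0.3  4.1] op 0.0217 q6 -0.29
tilt [ 0.0014 -1.     -0.0047]
linear [-0.     -0.0946 -0.0007] dist 0.095 yaw -0.0 rows>= 2
```

Emit:
carry_out(increments=[{"linear": [0, -0.025, 0], "yaw": 0}, {"linear": [0, -0.05, 0], "yaw": 0}, {"linear": [0, -0.075, 0], "yaw": 0}, {"linear": [0, -0.1, 0], "yaw": 0}, {"linear": [0, -0.1, 0], "yaw": 0}])

```text
t: 18.4
tool_pos: [0.439, -0.0634, 0.1271]
orientation: [-1.226, 1.186, -1.188]
force: [-0.2, -0.0, -0.7]
opening: 0.0215
```

```bash
python3 -c "
from h import *
plan(.4438,-.2863,.12,-1.54)
s=robot.read_camera('scene');crop(s,150,90,150,150,4,'s17')"
```

```text
t 18.40 pos [ 0.439  -0.0634  0.1271] psi -1.540 F [-0.2 -0.  -0.7] op 0.0215 q6 -0.29
tilt [ 2.5e-03 -1.0e+00 -8.0e-04]
linear [ 0.2229  0.0077 -0.002 ] dist 0.223 yaw -0.0 rows>= 4
```

View pics/s17.png

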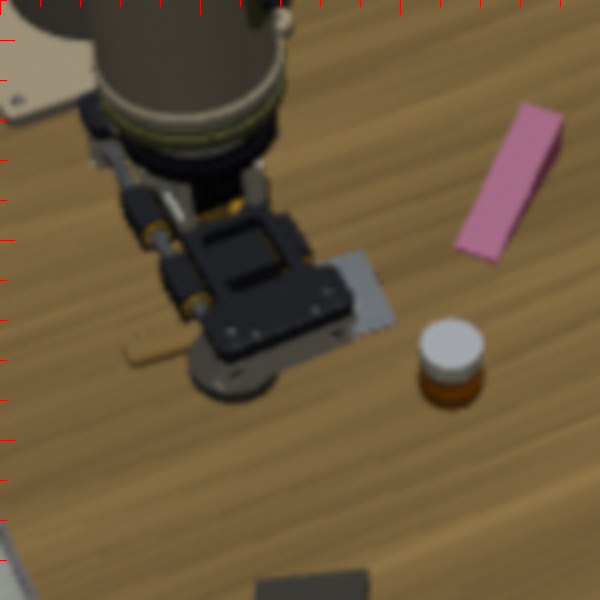

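Emit:
carry_out(increments=[{"linear": [0.05, 0.002, 0], "yaw": 0}, {"linear": [0.105, 0.004, -0.001], "yaw": 0}, {"linear": [0.165, 0.006, -0.0015], "yaw": 0}, {"linear": [0.2229, 0.0077, -0.002], "yaw": 0}, {"linear": [0.2229, 0.0077, -0.002], "yaw": 0}])

```text
t: 19.08
tool_pos: [0.4413, -0.2889, 0.116]
orientation: [-1.226, 1.194, -1.188]
force: [-0.3, 0.2, -1.1]
opening: 0.0213
```

```bash
python3 -c "
from h import *
plan(.4440,-.2863,.06,-1.54)"
```

```text
t 19.07 pos [ 0.4413 -0.2889  0.116 ] psi -1.545 F [-0.3  0.2 -1.1] op 0.0213 q6 -0.70
tilt [ 8.0e-04 -1.0e+00 -5.5e-03]
linear [-0.0026  0.0559  0.0031] dist 0.056 yaw -0.005 rows>= 1
```

Emit:
carry_out(increments=[{"linear": [-0.0026, 0.02, 0.003], "yaw": -0.005}, {"linear": [-0.0026, 0.04, 0.003], "yaw": -0.005}, {"linear": [-0.0026, 0.056, 0.003], "yaw": -0.005}, {"linear": [-0.0026, 0.056, 0.003], "yaw": -0.005}])

```text
t: 19.58
tool_pos: [0.4425, -0.2846, 0.0576]
orientation: [-1.229, 1.193, -1.18]
force: [0.5, 0.5, -0.6]
opening: 0.0216
```

```bash
python3 -c "
from h import *
plan(.4440,-.2863,.034,-1.54)
s=robot.read_camera('scene');crop(s,70,170,160,170,4,'s18')"
```

```text
t 19.57 pos [ 0.4425 -0.2846  0.0576] psi -1.539 F [ 0.5  0.5 -0.6] op 0.0216 q6 -0.70
tilt [-0.002  -1.     -0.0088]
linear [0.0018 0.0236 0.0016] dist 0.024 yaw 0.001 rows>= 1
```

View pics/s18.png

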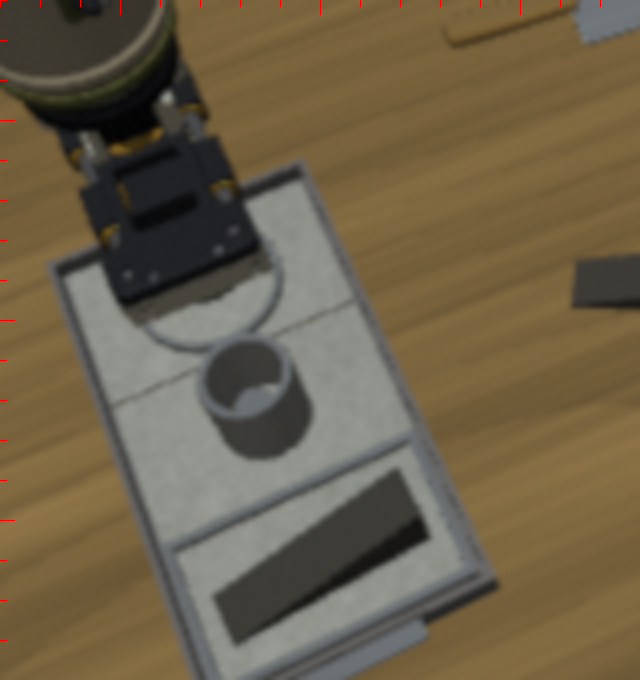

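Emit:
carry_out(increments=[{"linear": [0.0018, 0.008, 0.0015], "yaw": 0}, {"linear": [0.0018, 0.016, 0.0015], "yaw": 0}, {"linear": [0.0018, 0.021, 0.0015], "yaw": 0}, {"linear": [0.0018, 0.0235, 0.0015], "yaw": 0}, {"linear": [0.0018, 0.0242, 0.0015], "yaw": 0}])

```text
t: 20.25
tool_pos: [0.4446, -0.287, 0.0347]
orientation: [-1.229, 1.191, -1.182]
force: [0.2, 0.8, -0.5]
opening: 0.022
```

```bash
python3 -c "
from h import *
plan(.4440,-.2863,.0334,-1.54)
s=robot.read_camera('scene');crop(s,70,170,160,170,4,'s19')"
```

```text
t 20.25 pos [ 0.4446 -0.287   0.0347] psi -1.539 F [ 0.2  0.8 -0.5] op 0.0220 q6 -0.70
tilt [-8.0e-04 -1.0e+00 -7.3e-03]
linear [-0.0007  0.0013 -0.0006] dist 0.002 yaw 0.001 rows>= 1
```

View pics/s19.png

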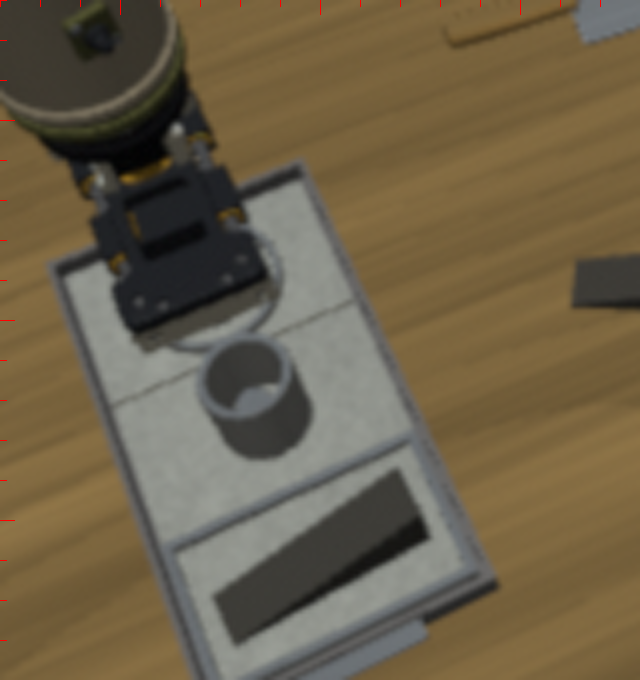

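Emit:
carry_out(increments=[{"linear": [0, 0.001, 0], "yaw": 0}, {"linear": [0, 0.0015, 0], "yaw": 0}, {"linear": [0, 0.0018, 0], "yaw": 0}, {"linear": [0, 0.0018, 0], "yaw": 0}])

```text
t: 20.8
tool_pos: [0.4448, -0.2872, 0.0334]
orientation: [-1.229, 1.191, -1.182]
force: [-2.3, 1.6, 6.1]
opening: 0.0215
```

Emit:
carry_out(increments=[{"linear": [0, 0, 0], "yaw": 0}, {"linear": [0, 0, 0], "yaw": 0}, {"linear": [0, 0, 0], "yaw": 0}, {"linear": [0, 0, 0], "yaw": 0}], gripper=0.42)

```text
t: 21.3
tool_pos: [0.4448, -0.2872, 0.0334]
orientation: [-1.229, 1.191, -1.182]
force: [0.2, -0.4, -0.7]
opening: 0.0387
```

Emit:
carry_out(increments=[{"linear": [0, -0.02, 0], "yaw": 0}, {"linear": [0, -0.045, 0], "yaw": 0}, {"linear": [0, -0.08, 0], "yaw": 0}, {"linear": [0, -0.12, 0], "yaw": 0}, {"linear": [0, -0.14, 0], "yaw": 0}])

```text
t: 21.92
tool_pos: [0.4467, -0.2879, 0.1761]
orientation: [-1.228, 1.188, -1.185]
force: [0.5, 0.0, -0.9]
opening: 0.0392
```

```bash
python3 -c "
from h import *
plan(.4440,-.05,.2,-1.54)
s=robot.read_camera('scene');crop(s,70,170,160,170,4,'s20')"
```

```text
t 21.93 pos [ 0.4467 -0.2879  0.1761] psi -1.539 F [ 0.5  0.  -0.9] op 0.0392 q6 -0.70
tilt [ 0.0017 -1.     -0.0043]
linear [-0.2378 -0.0244  0.0048] dist 0.239 yaw 0.001 rows>= 4
```

View pics/s20.png

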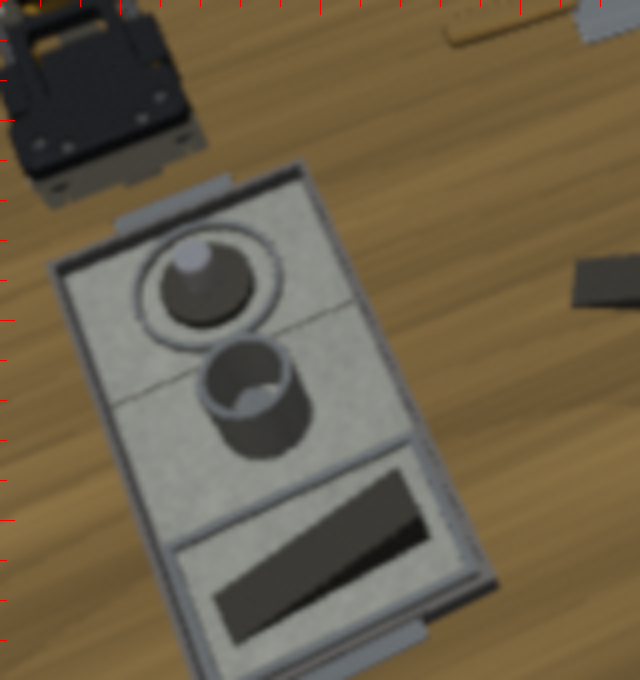

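The former stands inside the cup rim, with its base at crop (207,283). I'll move the arm aside for a clear overview.

Emit:
carry_out(increments=[{"linear": [-0.05, -0.01, 0], "yaw": 0}, {"linear": [-0.1, -0.02, 0], "yaw": 0}, {"linear": [-0.15, -0.024, 0], "yaw": 0}, {"linear": [-0.2, -0.024, 0.003], "yaw": 0}, {"linear": [-0.2, -0.024, 0.003], "yaw": 0}])

```text
t: 22.6
tool_pos: [0.444, -0.0856, 0.201]
orientation: [-1.23, 1.183, -1.183]
force: [-0.2, -0.3, 0.4]
opening: 0.0386
```

```bash
python3 -c "
from h import *
cv2.imwrite('pics/fs.png',robot.read_camera('scene'));t=robot.read_camera('top');cv2.imwrite('pics/ft.png',t);crop(t,330,120,80,125,4,'ftc')
print(robot.read_state()['dq'])"
```

```text
[-0.03222847  0.01162915 -0.01119883 -0.00139897  0.00092105 -0.00314796]
```

View pics/fs.png

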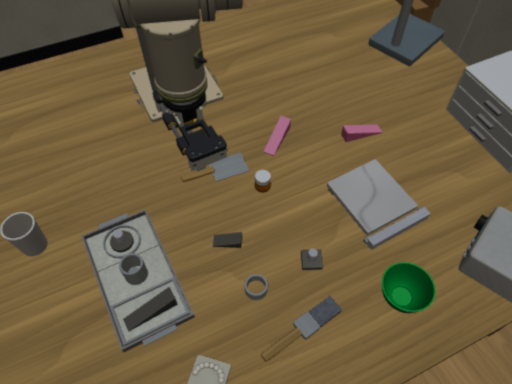

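View pics/ft.png

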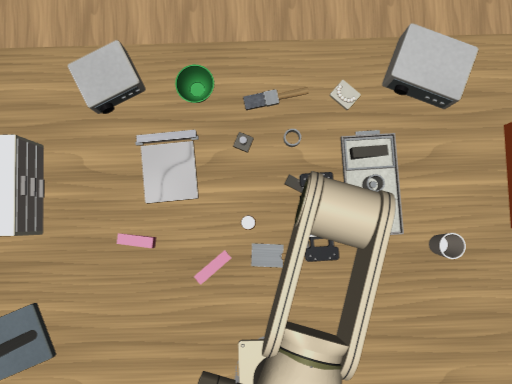

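View pics/ftc.png

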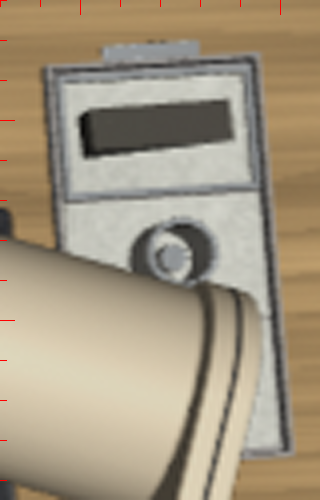

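```bash
python3 -c "
from h import *
s=cv2.imread('pics/fs.png');crop(s,310,140,120,110,6,'fslab')
for z in(.025,.039): print(proj('scene',[.5103,.2126,z]),proj('scene',[.5015,.3618,z]))"
```

```text
[326.97127359 181.97425   ] [375.52937277 158.93577813]
[327.68166665 178.56337146] [376.70947288 155.41692157]
```

View pics/fslab.png

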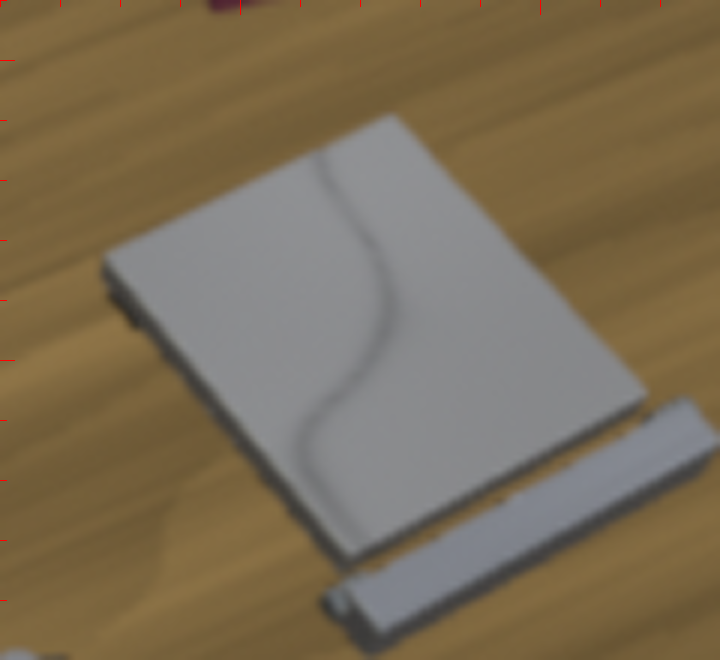

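```bash
python3 -c "
from plant import robot
print(robot.close_job())"
```

```text
the job is handed in; nothing more can be done
None
```

I packed all three kit pieces in the order asked and handed the job in at about 23 s of the 102 s allowed; the hand-in reports no verdict.

- **Long wedge:** I drew it straight out along the table against about 7 N without lifting the slab. It lies flat in the trough, thick end towards +y.
- **Slab:** it is down level. Its near corners in the last scene picture, (327.5,183) and (375.8,159), lie within about 1 px of where the top face 25 mm up should project, (327,182) and (375.5,159).
- **Tall ring:** it stands upright over the post, which is visible inside the bore in both cameras.
- **Round former:** it stands inside the cup rim. Only the scene view confirms this, because the arm hid the cup in the last top picture.
- **Look-alikes, jar and pink wedges:** they look unmoved. The arm partly hid the short wedge in the last top picture, but the scene view shows it clearly.

The arm ended about 0.2 m up, clear of everything. The highest reading I saw was about 7.5 N on any one axis, and no check failed or disagreed.

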